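# Lever up a power module and let the shim slip under

## Robot

A 7-joint arm with a two-finger parallel gripper is mounted at the origin on the work surface. World frame = base frame: x ahead of the robot, y to its left, z up, the work surface at z = 0. Lengths are in m, angles in rad, forces in N, time in s.
With the tool pointing down it reaches from about 0.4 to 0.85 m from the base axis. Payload 10.4 kg.
Tool frame: the origin (TCP) lies at the very end of the fingers, on their centre line; the grasp point (between the pads) lies 19 mm behind it; y points along the fingers, z is the direction in which the jaws open and shut, and the axes are right-handed (so a half turn about y gives the same grasp; the last joint's range is limited). The gripper opens to 85 mm and grips with 20 to 120 N. Pads are 22 mm wide; open, the fingers measure 114 mm over their backs; the gripper's body (76 mm by 85 mm) begins 54 mm behind the grasp point. The pads swing forward as they close: fully open they stand 13 mm farther back than shut.
Start: joints at [1.318, 0.332, -0.065, 1.46, 0.022, 1.35, -0.088], TCP at [0.142, -0.609, 0.231] pointing down, gripper open.
Joint ranges: [-2.6, 2.6], [-0.5, 2.12], [-1.47, 1.34], [0.16, 2.42], [-1.27, 4.41], [0.06, 2.06], [-2.6, 2.6]. Speed limits (rad/s): [2.22, 2.22, 2.79, 2.79, 3.14, 3.14, 3.14].

## Interface

Orientations are given as a 3x3 rotation matrix whose columns are the frame's x, y, z axes.
In Python, from rig import robot gives the robot as it stands.
- The arm moves only by the shell command python3 -m handwheel 'ROWS' [FORCE]. ROWS is text: rows parted by semicolons, each of 7 numbers parted by spaces: the turn, a rotation vector about the world's x, y, z in rad, then the shift along the world's x, y, z in cm, then the gripper's target within -1 to 1 (fully open at 1, half-way at 0, shut at -1). A call has 1 to 5 rows; each row is the pose to reach, as a shift and turn from the pose measured when the call began; what a row does not reach only later rows make up. A row lasts 1/12 s, in which the tool goes at most 41.7 mm and 7.16 degrees, less where a joint would pass 70% of its speed; a pose out of reach is approached as far as the arm can. A call with a gripper value outside its range is refused whole. The fingers move at their own pace and stop on an object; FORCE is the grip in N (left out, the last holds). Time passes only in rows, so rows that repeat a pose let the fingers close. It gives the time, the measured TCP pose, the force and the opening at its end, in the units of the state.
- robot.sense(): the state, without advancing time (a new reading comes with each control period).
- robot.snapshot(name): name is "side" or "top" or "wrist"; returns (picture, depth): 480x640x3 uint8, red, green, blue; 480x640 float32, m along the optical axis (not along the pixel's ray), 0 where there is no reading.
- robot.camera_model(name): a dict with "intrinsics" (3x3 intrinsics, pixels), "T" (4x4, takes a point from camera to world coordinates); the wrist camera has in their place "T_tool_cam" (4x4, takes a point from camera to tool coordinates, whose origin is the TCP and whose axes are the tool frame's). Camera axes: x right, y up, looking along -z (the intrinsics and any distortion apply to the point x, -y, -z); pixel columns grow to the right and rows downward; lengths in m; the calibration is good to about 2 mm. A picture is of the moment at which its call begins: read the wrist's pose just before it. camera_model takes no time and is no camera call.
- robot.sign_off(): hands the job in, once; it reports no verdict.
Trained networks look in the newest picture that a camera, given by its name, has taken for a name from the list of things; names that differ only in an ending like _2 or _b are one class to them, and where a whole thing is asked for, a point or a joint stands for the part that bears it (a point fixed in the world has none). Each returns a list of dicts, best first, with "conf" (0 to 1); they miss things now and then, are a little off and sometimes report something else, mostly with a low value. They report only what shows in the picture. A call takes as long as a camera call. They do not tell look-alikes from the thing itself.
- robot.search_frame(camera, label): "centre" ([x, y, z] in m, in the coordinates of the camera as it stood for that picture, good to about 4 mm: the middle of the surface that is visible of it).
- robot.masks_of(camera, label): "region" (480x640 bool, what is visible of it).
- robot.pinpoint(camera, label): "centre" ([x, y, z] in m, in the coordinates of the camera as it stood for that picture, good to about 4 mm: a listed point, or the origin of a listed thing).
The state is a dict: "time_s": time; "qpos": joint angles; "joint_vel": joint speeds; "joint_torque": joint torques, N m; "ee_pos": TCP position; "eef_rot": TCP orientation; "force": force on the tool from outside, world axes, zero at the start; "torque": the same for the moment, N m; "gripper_width": finger opening in m.
Only numpy, scipy, OpenCV 4.12 (cv2) and the standard library are available. Lean on these libraries where they do the work, as an engineer would, in place of code of your own. Each camera call takes 0.05 s, during which the arm holds its last target. There are 200 camera calls.

## Task

Take the orange-handled pry bar from the blue mat, put its blade over the yellow fulcrum block and under the steel lip of the grey power module, and lever the module up until the red spring-loaded shim slips fully under it. Then let the module down onto the shim, draw the bar out and lay it flat on the bench or the mat, well clear of the aluminium base. Keep the gripper off the module and leave the wrench where it lies.

Things in the scene. Friction and masses are not known exactly. Their poses are not given: they have to be found in the camera images.
- pry_bar: Loose pry bar, 300 mm, 0.3 kg. Origin: underside of the orange handle, on the centre line, near the centre of mass: grip here, across, from above. x to blade tip, z up. Handle x -85 to 55, 24 wide, z 0 to 20 mm; steel blade x 55 to 215 (tip), 20 wide, z 6 to 14 (last 15 mm: z 8 to 13). Lies on a blue mat 3 mm thick.
- nest: Fixed aluminium base, 10 mm thick, x -110 to 200, y -245 to 20 mm, with yellow fulcrum block 60 (x) x 40 mm. Origin: on the bench under the middle of its ridge (round, radius 10 mm, along x, top 75 mm up); -y points to the module, +y to where the bar's handle belongs. Bar square on the ridge, tip at y -80: turned handle-down from level, 0.10 rad meets the lip, 0.21 frees the shim, 0.27 is ample.
- module: Loose grey power module, 2.8 to 4.2 kg, 150 (x) x 140 (y) x 124 mm high, finned top. Origin: centre of underside; axes as the base's, starting at (0, -158, 10) mm in its frame, between low stops. Steel lip on the +y face, 90 wide, 30 out, 10 thick, underside 81 mm above the module's: starts 91 mm above bench. Tips about its far bottom edge; takes 8 to 12 N at the bar's origin.
- shim (a joint): Travel (m) of the red shim, a tongue 5 mm thick, 34 wide, on the base at the module's +x side, centred 20 mm behind its +y face. 0: outside, a spring (4 N) pressing its nose on the module's side. Slides in by itself along the base's -x within about a second once the lip is lifted some 9 mm or more; 0.032 is fully home. Stays in when the module comes down on it.
- wrench: Bystander: plain steel open-ended wrench, about 200 mm long, on the blue mat, roughly parallel to the pry bar and some 140 mm from it. Origin: underside, middle of the shank; x along it.
Mind the look-alikes: they are no part of the job. What is shaped like the module but green or purple is not meant.

How it is judged:
By the outcome, as a careful person would: the job done as asked, in the order asked, and still so for the second after the job is handed in, with the robot touching nothing.
It also fails if it takes over 59 s, if anything falls off the work surface, if the arm or the gripper's body presses on something with over 40 N, if the wrist force passes 120 N, or if a joint passes its speed limit or range.

## Working session

There is one attempt and no reset: what is moved stays moved. The work goes in short steps, Python scripts to look and compute and a shell command to move; the robot and the scene stay as the last step left them, time stands still between calls to the robot, and variables do not carry over. Pictures are saved under pics/ and viewed, about 8 in all and at most 12, crops included, and the job is handed in when it is done.

```bash
ls; mkdir -p pics; cat > h.py <<'E'
import numpy as np, cv2
from rig import robot
def T(cam, s=None):
    m=robot.camera_model(cam)
    if 'T' in m: return np.array(m['T'])
    s=s or robot.sense(); W=np.eye(4); W[:3,:3]=s['eef_rot']; W[:3,3]=s['ee_pos']
    return W@np.array(m['T_tool_cam'])
def w(cam,p,s=None): return (T(cam,s)@np.append(p,1))[:3]
def px(cam,u,v,d,s=None):
    m=robot.camera_model(cam);K=np.array(m['intrinsics'])
    return w(cam,[(u-K[0,2])/K[0,0]*d,-(v-K[1,2])/K[1,1]*d,-d],s)
def cloud(cam,d,s=None):
    K=np.array(robot.camera_model(cam)['intrinsics']);v,u=np.mgrid[:480,:640]
    P=np.stack([(u-K[0,2])/K[0,0]*d,-(v-K[1,2])/K[1,1]*d,-d],-1);M=T(cam,s)
    return P@M[:3,:3].T+M[:3,3]
def save(n,im): cv2.imwrite(f'pics/{n}.png',cv2.cvtColor(im,cv2.COLOR_RGB2BGR))
E
python3 - <<'E'
from h import *
np.set_printoptions(precision=4,suppress=True)
s=robot.sense();print(s)
print(robot.camera_model('top'))
for c in ['top','side']:
    im,d=robot.snapshot(c);save(c+'0',im)
    for l in ['pry_bar','nest','module','wrench','shim']:
        for f in ['pinpoint','search_frame']:
            for r in getattr(robot,f)(c,l)[:3]:print(c,l,f,round(r['conf'],2),w(c,r['centre']))
E
```

```text
pics
{'time_s': 0.0, 'qpos': array([ 1.3184,  0.3329, -0.0647,  1.4609,  0.0216,  1.3499, -0.0885]), 'joint_vel': array([ 0.0001, -0.0012,  0.002 , -0.0006,  0.0002,  0.0002,  0.001 ]), 'joint_torque': array([  0.0008, -62.545 ,   0.0493, -39.1616,   0.016 ,   0.0094,
         0.    ]), 'ee_pos': array([ 0.1422, -0.6082,  0.2305]), 'eef_rot': array([[-0.9737, -0.0004,  0.2277],
       [-0.2277,  0.0014, -0.9737],
       [ 0.0001, -1.    , -0.0015]]), 'force': array([-0.4867, -0.6396,  0.3439]), 'torque': array([-0.0243,  0.0404,  0.0328]), 'gripper_width': 0.08568500217625344}
{'intrinsics': array([[552.4524,   0.    , 318.2683],
       [  0.    , 552.4524, 236.5246],
       [  0.    ,   0.    ,   1.    ]]), 'T': array([[-0.0115,  0.9837, -0.1795,  0.261 ],
       [-0.9997, -0.0152, -0.0188, -0.176 ],
       [-0.0212,  0.1792,  0.9836,  1.3603],
       [ 0.    ,  0.    ,  0.    ,  1.    ]])}
top pry_bar pinpoint 0.65 [0.5259 0.352  0.002 ]
top pry_bar pinpoint 0.21 [ 0.5581 -0.1089 -0.003 ]
top pry_bar search_frame 0.82 [0.5644 0.3596 0.0153]
top pry_bar search_frame 0.19 [ 0.6459 -0.1732  0.008 ]
top nest pinpoint 0.63 [ 0.5575 -0.1077 -0.0029]
top nest search_frame 0.74 [ 0.6464 -0.1748  0.0085]
top module pinpoint 0.84 [ 0.4618 -0.7145  0.0004]
top module pinpoint 0.69 [ 0.6653 -0.5119 -0.0021]
top module pinpoint 0.68 [ 0.2974 -0.3865 -0.0003]
top module search_frame 0.98 [ 0.5497 -0.2629  0.1119]
top module search_frame 0.97 [ 0.2863 -0.3798  0.0954]
top module search_frame 0.9 [ 0.6565 -0.4979  0.104 ]
top wrench pinpoint 0.78 [0.4872 0.2022 0.004 ]
top wrench search_frame 0.7 [0.4988 0.1998 0.013 ]Traceback (most recent call last):
  File "<stdin>", line 9, in <module>
ValueError: it knows: module, nest, pry_bar, wrench
```

```bash
python3 - <<'E'
from h import *
im,d=robot.snapshot('side');save('side0',im)
print(robot.sense()['time_s'],robot.camera_model('side')['T'].round(2))
E
```

```text
0.5 [[-0.6   0.69 -0.39 -0.14]
 [-0.8  -0.52  0.31  0.34]
 [ 0.01  0.5   0.87  1.46]
 [ 0.    0.    0.    1.  ]]
```

View pics/top0.png

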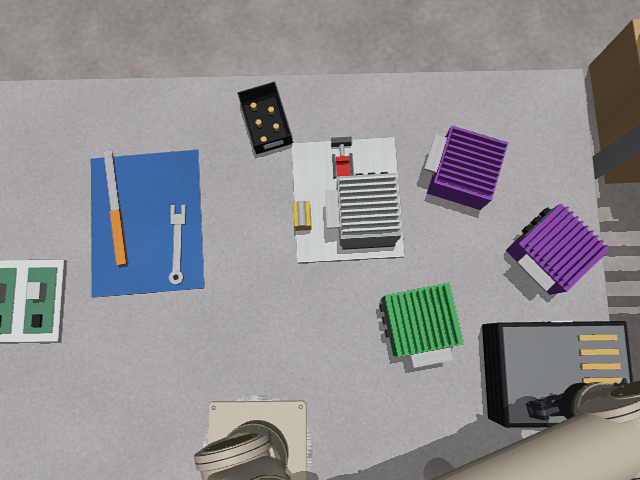

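View pics/side0.png

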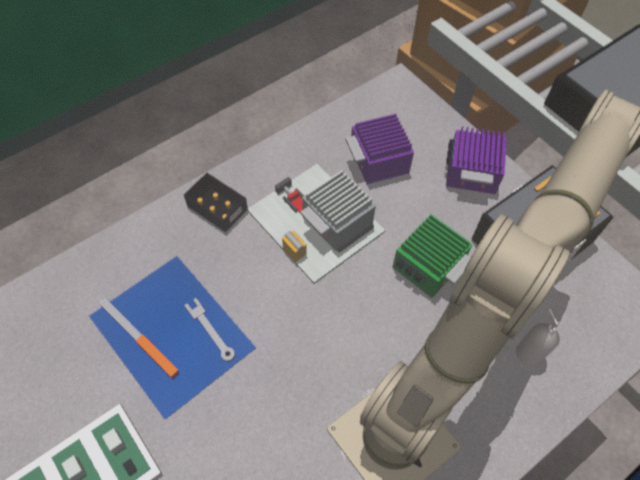

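Top view: the only orange-handled bar has its handle at (118,238) and blade tip at (109,153). Next to it are the wrench (177,245), the aluminium base (350,200), the yellow fulcrum (302,215) and the red shim (343,165). There are four module-shaped things: grey (368,210), purple (468,168) and (557,250), and green (422,325). The grey one on the aluminium base is meant. I'll measure the bar and base axes from depth.

```bash
python3 - <<'E'
from h import *
np.set_printoptions(precision=4,suppress=True)
im,d=robot.snapshot('top');P=cloud('top',d)
hsv=cv2.cvtColor(im,cv2.COLOR_RGB2HSV);H,S,V=cv2.split(hsv)
v,u=np.mgrid[:480,:640]
def rep(n,m):
    q=P[m&(d>0)];c=np.median(q,0);c2=q[:,:2].mean(0)
    ang=cv2.minAreaRect((q[:,:2]*1000).astype(np.float32))
    print(n,m.sum(),'med',c,'min',np.percentile(q,2,0),'max',np.percentile(q,98,0),'rect',ang)
box=(u>85)&(u<140)&(v>145)&(v<275)
o=box&(H<20)&(S>120)&(V>80);rep('handle',o)
b=box&(S<60);rep('blade',b&(v<212))
qo=P[o][:,:2].mean(0);qb=P[b&(v<212)&(P[...,2]>0.004)][:,:2].mean(0)
dr=qb-qo;print('bar dir deg',np.degrees(np.arctan2(dr[1],dr[0])),np.linalg.norm(dr))
n=(u>285)&(u<410)&(v>130)&(v<270)
y=n&(H>15)&(H<35)&(S>90);rep('yellow',y);rep('yellowtop',y&(P[...,2]>.06))
rep('red',n&((H<8)|(H>172))&(S>120))
rep('base',n&(S<40)&(V>150)&(abs(P[...,2]-.01)<.004))
rep('lip',(u>320)&(u<342)&(v>185)&(v<232)&(P[...,2]>.085)&(P[...,2]<.12))
rep('modtop',(u>330)&(u<405)&(v>165)&(v<250)&(P[...,2]>.125))
big=cv2.resize(im[125:275,85:410],None,fx=2.4,fy=2.4,interpolation=cv2.INTER_CUBIC);save('crop',big)
print(np.array(robot.camera_model('wrist')['T_tool_cam']))
E
```

```text
handle 558 med [0.5093 0.346  0.0232] min [0.4447 0.327  0.0129] max [0.5778 0.3659 0.029 ] rect ((512.1002197265625, 347.4386901855469), (139.49415588378906, 24.854877471923828), 10.020130157470703)
blade 1295 med [0.7085 0.3828 0.0026] min [ 0.5881  0.3204 -0.0051] max [0.757  0.4489 0.0216] rect ((670.3353881835938, 383.76019287109375), (142.72686767578125, 177.1636962890625), 89.34363555908203)
bar dir deg 10.544983684334934 0.1556127185998618
yellow 271 med [ 0.5445 -0.1128  0.064 ] min [ 0.5237 -0.1317  0.0104] max [ 0.5822 -0.0912  0.0708] rect ((554.9972534179688, -109.74798583984375), (63.99919509887695, 42.839778900146484), 2.7908387184143066)
yellowtop 202 med [ 0.553  -0.1223  0.0651] min [ 0.526  -0.1317  0.0608] max [ 0.5822 -0.0933  0.0712] rect ((553.96826171875, -111.72883605957031), (59.93645095825195, 39.149322509765625), 2.3630175590515137)
red 267 med [ 0.6889 -0.2147  0.0177] min [ 0.6627 -0.2301  0.0109] max [ 0.707  -0.1974  0.0371] rect ((685.2285766601562, -214.39041137695312), (48.12680435180664, 34.178829193115234), 4.002422332763672)
base 5068 med [ 0.6647 -0.1641  0.0101] min [ 0.4508 -0.3535  0.0063] max [ 0.756  -0.0906  0.0137] rect ((604.134765625, -223.9903564453125), (310.95843505859375, 358.7983703613281), 88.76081085205078)
lip 614 med [ 0.5572 -0.1888  0.102 ] min [ 0.5122 -0.2055  0.0955] max [ 0.6021 -0.1707  0.1138] rect ((556.2300415039062, -187.03878784179688), (37.46230697631836, 111.36021423339844), 89.125244140625)
modtop 1603 med [ 0.561  -0.2695  0.1334] min [ 0.4983 -0.3319  0.1255] max [ 0.6229 -0.2072  0.1388] rect ((561.2108764648438, -269.64227294921875), (126.90901947021484, 130.0177459716797), 2.3658597469329834)
[[ 0.001  -0.9512 -0.3085 -0.0791]
 [-0.0004  0.3085 -0.9512 -0.143 ]
 [ 1.      0.0011 -0.0001  0.0001]
 [ 0.      0.      0.      1.    ]]
```

View pics/crop.png

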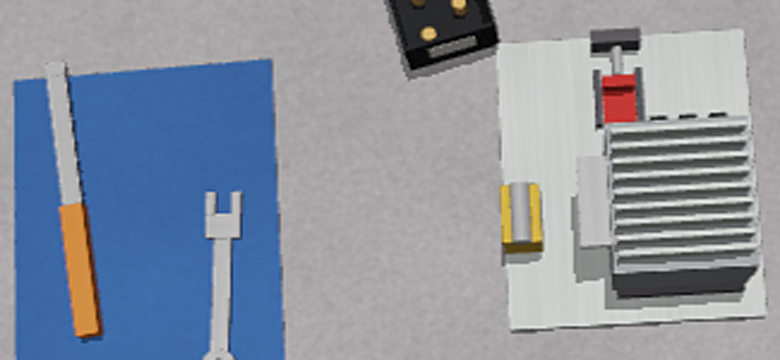

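The crop shows one orange-handled bar lying at about 10°, and the grey module with its lip facing the yellow fulcrum. The red shim is at its +x side. The base is yawed about 2.4°. I'll swing over to the bar.

```bash
python3 -m handwheel '0 0 .106 3.7 1.5 1 1; 0 0 .212 7.4 3 2 1; 0 0 .318 11.1 4.5 3 1; 0 0 .424 14.8 6 4 1; 0 0 .53 18.5 7.6 4 1' 
python3 -m handwheel '0 0 .106 3 2.6 0 1; 0 0 .212 6 5.2 0 1; 0 0 .318 9.1 7.8 0 1; 0 0 .424 12.2 10.4 0 1; 0 0 .53 15.2 13 0 1' 
python3 -m handwheel '0 0 .106 2 3.4 0 1; 0 0 .212 4 6.9 0 1; 0 0 .318 6.1 10.3 0 1; 0 0 .424 8.2 13.8 0 1; 0 0 .53 10.2 17.2 0 1'
```

```text
time_s: 0.97
ee_pos: [0.3293, -0.5323, 0.2738]
eef_rot: [[-0.722, 0.002, 0.692], [-0.692, -0.003, -0.722], [0.001, -1.0, 0.003]]
force: [0.1, -1.0, 0.3]
gripper_width: 0.0853
time_s: 1.38
ee_pos: [0.4827, -0.4009, 0.2741]
eef_rot: [[-0.268, 0.004, 0.963], [-0.963, -0.002, -0.268], [0.001, -1.0, 0.004]]
force: [-0.1, -0.8, -0.2]
gripper_width: 0.0852
time_s: 1.8
ee_pos: [0.5855, -0.227, 0.2744]
eef_rot: [[0.261, 0.005, 0.965], [-0.965, -0.0, 0.261], [0.001, -1.0, 0.004]]
force: [0.9, 0.1, 0.1]
gripper_width: 0.0855
```

```bash
python3 -m handwheel '0 0 .1 .8 3.9 0 1; 0 0 .2 1.6 7.8 0 1; 0 0 .3 2.4 11.7 0 1; 0 0 .4 3.1 15.5 0 1; 0 0 .494 3.9 19.2 0 1' 
python3 -m handwheel '0 0 .1 -.4 4 0 1; 0 0 .2 -.8 8 0 1; 0 0 .3 -1.2 12 0 1; 0 0 .4 -1.7 16 0 1; 0 0 .494 -2.1 19.9 0 1' 
python3 -m handwheel '0 0 .1 -1.5 3.6 -1.5 1; 0 0 .2 -3 7.2 -3 1; 0 0 .3 -4.6 11 -5 1; 0 0 .4 -6 14.8 -7 1; 0 0 .494 -7.6 18.6 -9 1'
python3 - <<'E'
from h import *
np.set_printoptions(precision=4,suppress=True)
s=robot.sense();im,d=robot.snapshot('wrist');save('w1',im);P=cloud('wrist',d,s)
print(s['time_s'],s['ee_pos'],s['eef_rot'],s['qpos'])
H,S,V=cv2.split(cv2.cvtColor(im,cv2.COLOR_RGB2HSV));o=(H<20)&(S>120)&(V>80)&(P[...,2]>.018)&(d>0)
q=P[o];print(o.sum(),np.median(q,0),cv2.minAreaRect((q[:,:2]*1000).astype(np.float32)))
print([ (r['conf'],w('wrist',r['centre'],s)) for r in robot.pinpoint('wrist','pry_bar')[:2]])
E
```

```text
time_s: 2.22
ee_pos: [0.6245, -0.033, 0.2747]
eef_rot: [[0.691, 0.004, 0.723], [-0.723, 0.002, 0.691], [0.002, -1.0, 0.004]]
force: [0.6, -0.1, 0.6]
gripper_width: 0.0856
time_s: 2.63
ee_pos: [0.6029, 0.168, 0.275]
eef_rot: [[0.953, 0.003, 0.304], [-0.304, 0.004, 0.953], [0.002, -1.0, 0.005]]
force: [1.1, -0.4, -0.4]
gripper_width: 0.0855
time_s: 3.05
ee_pos: [0.5311, 0.3438, 0.1904]
eef_rot: [[0.982, 0.002, -0.188], [0.188, 0.005, 0.982], [0.003, -1.0, 0.004]]
force: [0.1, -0.5, -0.4]
gripper_width: 0.0857
3.05 [0.5311 0.3438 0.1904] [[ 0.9821  0.0021 -0.1885]
 [ 0.1884  0.0049  0.9821]
 [ 0.003  -1.      0.0044]] [ 0.041   0.5444 -0.9602  1.4605  0.4468  1.3633  0.8202]
6056 [0.5063 0.3477 0.0234] ((513.2597045898438, 348.6906433105469), (138.5335235595703, 23.529438018798828), 10.111349105834961)
[(0.91, array([0.5278, 0.3484, 0.0044]))]
```

View pics/w1.png

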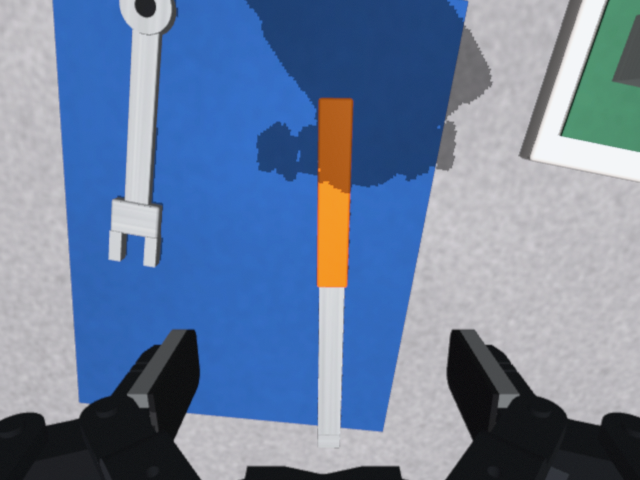

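The wrist view shows the bar between the open fingers, with its handle end at (335,100), the handle/blade joint at (333,288) and the tip at (329,445). The wrench is well off to the left. I'll correct slightly, descend and grip.

```bash
python3 -m handwheel '0 0 -.013 -.3 .75 -3.7 1; 0 0 -.013 -.3 .75 -7.4 1; 0 0 -.013 -.3 .75 -11.1 1; 0 0 -.013 -.3 .75 -14.8 1; 0 0 -.013 -.3 .75 -17.5 1' 
python3 -m handwheel '0 0 0 0 0 -.5 1; 0 0 0 0 0 -1 1; 0 0 0 0 0 -1 -1;0 0 0 0 0 -1 -1;0 0 0 0 0 -1 -1' 80
python3 -m handwheel '0 0 0 0 0 0 -1;0 0 0 0 0 0 -1;0 0 0 0 0 0 -1;0 0 0 0 0 0 -1;0 0 0 0 0 0 -1'
```

```text
time_s: 3.57
ee_pos: [0.5224, 0.3545, 0.0101]
eef_rot: [[0.983, -0.005, -0.184], [0.184, 0.004, 0.983], [-0.005, -1.0, 0.005]]
force: [-0.4, 0.6, -0.8]
gripper_width: 0.085
time_s: 3.98
ee_pos: [0.5234, 0.3553, 0.0022]
eef_rot: [[0.983, -0.003, -0.184], [0.184, 0.006, 0.983], [-0.002, -1.0, 0.006]]
force: [-1.5, 0.3, 0.2]
gripper_width: 0.0517
time_s: 4.4
ee_pos: [0.5245, 0.3557, 0.004]
eef_rot: [[0.983, -0.001, -0.183], [0.183, 0.007, 0.983], [0.001, -1.0, 0.007]]
force: [-0.9, -1.3, 8.2]
gripper_width: 0.0222
```

```bash
python3 -m handwheel '0 0 0 0 0 1 -1;0 0 0 0 0 3 -1;0 0 0 0 0 6 -1;0 0 0 0 0 9 -1;0 0 0 0 0 12 -1'
python3 -m handwheel '0 0 -.11 .1 -1.5 0 -1;0 0 -.22 .3 -3 0 -1;0 0 -.33 .5 -4.5 0 -1;0 0 -.44 .6 -6 0 -1;0 0 -.55 .7 -7.5 0 -1'
python3 -m handwheel '0 0 -.11 .1 -1.5 0 -1;0 0 -.22 .3 -3 0 -1;0 0 -.33 .5 -4.5 0 -1;0 0 -.44 .6 -6 0 -1;0 0 -.55 .7 -7.5 0 -1'
python3 -m handwheel '0 0 -.11 .1 -1.5 0 -1;0 0 -.22 .3 -3 0 -1;0 0 -.33 .4 -4.5 0 -1;0 0 -.44 .4 -6 0 -1;0 0 -.56 .4 -7.5 0 -1'
cat > bar.py <<'E'
from h import *
np.set_printoptions(precision=4,suppress=True)
import sys
s=robot.sense();R=s['eef_rot'];p=s['ee_pos'];print(s['time_s'],p,R.tolist(),s['qpos'],s['force'],s['gripper_width'])
def seg(c,s=None):
    im,d=robot.snapshot(c);P=cloud(c,d,s)
    H,S,V=cv2.split(cv2.cvtColor(im,cv2.COLOR_RGB2HSV));return im,d,P,H,S,V
for c in ['top','wrist']:
    im,d,P,H,S,V=seg(c,s if c=='wrist' else None)
    save(c+sys.argv[1],im)
    o=(H<20)&(H>3)&(S>140)&(V>80)&(d>0)&(np.linalg.norm(P-p,axis=-1)<.15);o=cv2.erode(o.astype(np.uint8),np.ones((2,2)))>0
    q=P[o]
    if len(q)<30: print(c,'few',len(q));continue
    m=np.median(q,0);a=np.linalg.svd(q-q.mean(0),full_matrices=False)[2][0];a*=np.sign(-a[1])
    t=(q-m)@a;print(c,len(q),'ctr',m,'axis',a,'yaw',np.degrees(np.arctan2(a[1],a[0])),'pitch',np.degrees(np.arcsin(a[2])),'ext',np.percentile(t,[1,99]),'ztop',np.percentile(q[:,2],[50,95]))
    print([(round(r['conf'],2),w(c,r['centre'],s if c=='wrist' else None)) for r in robot.pinpoint(c,'pry_bar')[:2]])
E
python3 bar.py 2
```

```text
time_s: 4.82
ee_pos: [0.524, 0.3556, 0.1258]
eef_rot: [[0.983, -0.001, -0.184], [0.184, 0.007, 0.983], [0.0, -1.0, 0.007]]
force: [1.8, -0.1, -3.2]
gripper_width: 0.0222
time_s: 5.23
ee_pos: [0.5308, 0.28, 0.1264]
eef_rot: [[0.932, 0.003, 0.362], [-0.362, 0.006, 0.932], [0.0, -1.0, 0.007]]
force: [0.3, -0.8, -3.2]
gripper_width: 0.0224
time_s: 5.65
ee_pos: [0.5375, 0.2044, 0.127]
eef_rot: [[0.602, 0.006, 0.799], [-0.799, 0.004, 0.602], [0.0, -1.0, 0.007]]
force: [-0.2, 0.4, -2.5]
gripper_width: 0.0227
time_s: 6.07
ee_pos: [0.5412, 0.129, 0.1276]
eef_rot: [[0.081, 0.007, 0.997], [-0.997, 0.001, 0.081], [-0.0, -1.0, 0.007]]
force: [-1.3, -0.9, -2.9]
gripper_width: 0.0223
6.0667 [0.5412 0.129  0.1276] [[0.08063455064094986, 0.007128100015285459, 0.9967182447578175], [-0.9967437325072259, 0.0006075789062264011, 0.08063226745811233], [-3.0830114065200774e-05, -0.9999744101916033, 0.0071538808670029595]] [ 0.2195  0.326  -0.6302  1.7513  0.213   1.1257 -0.396 ] [-1.3312 -0.8716 -2.8645] 0.02227381824846006
top 198 ctr [0.5404 0.0957 0.1464] axis [ 0.0483 -0.9988 -0.0032] yaw -87.23042616671997 pitch -0.18353997050837 ext [-0.0258  0.0247] ztop [0.1464 0.1504]
[(0.79, array([0.5405, 0.1278, 0.1254]))]
wrist 26918 ctr [0.539  0.1606 0.147 ] axis [ 0.0808 -0.9967  0.0004] yaw -85.36468270851816 pitch 0.02033438046581543 ext [-0.0485  0.0752] ztop [0.147 0.148]
[(0.6, array([0.5406, 0.1248, 0.127 ]))]
```

The grasp is good: the bar is level, and its yaw of −85.4° matches the tool. Next I'll align it with the base (−87.6°) and bring the tip short of the lip.

```bash
python3 -m handwheel '0 0 -.019 .3 -1.5 0 -1;0 0 -.038 .7 -3 0 -1;0 0 -.038 .7 -5 -1.5 -1;0 0 -.038 .7 -6 -3.5 -1;0 0 -.038 .7 -6 -5 -1'
python3 -m handwheel '0 0 0 0 0 0 -1'
cat >> bar.py <<'E'
im,d=robot.snapshot('side');save('side'+sys.argv[1],im);P=cloud('side',d)
im2,d2=robot.snapshot('top');P2=cloud('top',d2)
A=np.array([.555,-.11]);c,sn=np.cos(np.radians(2.4)),np.sin(np.radians(2.4))
for n,Q in (('top',P2),('side',P)):
    x=(Q[...,0]-A[0])*c+(Q[...,1]-A[1])*sn;y=-(Q[...,0]-A[0])*sn+(Q[...,1]-A[1])*c;z=Q[...,2]
    m=(abs(x)<.02)&(y>-.1)&(y<.1)&(z>.05)&(z<.13)
    for y0 in np.arange(-.1,.1,.01):
        k=m&(y>=y0)&(y<y0+.01)&(abs(z-np.median(z[m]))<.04)
        if k.sum()>2: print(n,round(y0,3),k.sum(),'z',np.percentile(z[k],[10,50,90]),'x',np.percentile(x[k],[2,98]))
E
python3 bar.py 3; python3 -c "
import cv2
a=cv2.imread('pics/wrist3.png');b=cv2.imread('pics/side3.png')[140:300,220:420];c=cv2.imread('pics/top3.png')[130:270,180:420]
b=cv2.resize(b,(400,320),interpolation=3);c=cv2.resize(c,(400,233),interpolation=3);a=cv2.resize(a,(400,300))
import numpy as np
o=np.zeros((560,800,3),np.uint8);o[:300,:400]=a;o[:320,400:]=b;o[320:553,:400]=c;cv2.imwrite('pics/m3.png',o)"
```

```text
time_s: 6.68
ee_pos: [0.5486, 0.0657, 0.0764]
eef_rot: [[0.046, 0.007, 0.999], [-0.999, -0.001, 0.046], [0.002, -1.0, 0.007]]
force: [-0.0, -0.2, -3.4]
gripper_width: 0.0224
time_s: 6.77
ee_pos: [0.547, 0.0645, 0.0737]
eef_rot: [[0.046, 0.003, 0.999], [-0.999, -0.002, 0.046], [0.002, -1.0, 0.002]]
force: [-1.0, -1.0, -3.5]
gripper_width: 0.0223
6.7667 [0.547  0.0645 0.0737] [[0.04557702563345865, 0.0025363962690524776, 0.9989576074230443], [-0.998959202954912, -0.0016876922604207132, 0.045581383552070115], [0.0018015454737159882, -0.9999953591836314, 0.0024568364018958877]] [ 0.2906  0.375  -0.5792  1.8105  0.2396  1.0238 -0.3365] [-0.975  -1.0279 -3.5151] 0.022343041464976943
top 145 ctr [0.5453 0.0251 0.0926] axis [-0.0365 -0.9993 -0.0009] yaw -92.09429655381334 pitch -0.05335513670457726 ext [-0.0214  0.0173] ztop [0.0926 0.0967]
[(0.8, array([0.5445, 0.0647, 0.0702]))]
wrist 26919 ctr [0.5458 0.0961 0.0931] axis [ 0.045 -0.999  0.001] yaw -87.42321735672 pitch 0.055550933889616565 ext [-0.0486  0.0751] ztop [0.0931 0.094 ]
[(0.8, array([0.548 , 0.0597, 0.0745]))]
top -0.1 61 z [0
[... 1129 characters left out ...]
7]
side -0.02 19 z [0.0618 0.067  0.0751] x [-0.019  -0.0016]
side -0.01 33 z [0.0701 0.0808 0.0921] x [-0.0184  0.0027]
side -0.0 56 z [0.0645 0.0801 0.0916] x [-0.0193  0.017 ]
side 0.01 58 z [0.0572 0.0734 0.0929] x [-0.0192  0.0091]
side 0.02 25 z [0.0863 0.0919 0.095 ] x [-0.0122  0.007 ]
side 0.03 31 z [0.0847 0.0891 0.0933] x [-0.0111  0.0106]
side 0.04 27 z [0.0848 0.0896 0.0934] x [-0.0103  0.0089]
side 0.05 31 z [0.0862 0.0898 0.0931] x [-0.0122  0.0109]
side 0.06 29 z [0.0844 0.0884 0.0936] x [-0.0117  0.011 ]
side 0.07 28 z [0.0852 0.0906 0.0947] x [-0.0113  0.0089]
side 0.08 30 z [0.0872 0.0905 0.0937] x [-0.0132  0.0091]
side 0.09 30 z [0.0856 0.0893 0.0933] x [-0.0116  0.0091]
```

View pics/m3.png

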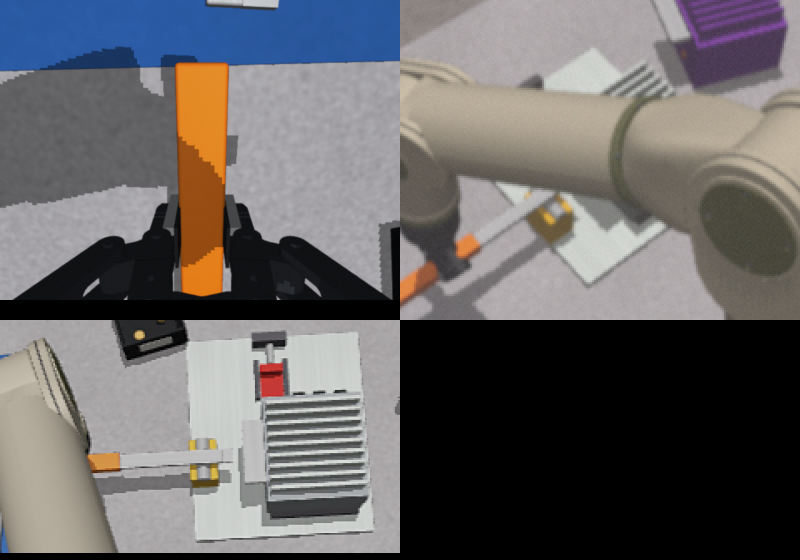

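In the top view the blade (from (120,460) to (230,455) in the montage) lies square across the ridge, with its tip about 43 mm past it and short of the lip. The base, ridge and bar measurements agree to about 2–3 mm. I'll lower 2.5 mm and slide in about 37 mm.

```bash
python3 -m handwheel '0 0 0 0 0 -.1 -1;0 0 0 0 0 -.25 -1;0 0 0 .05 -.5 -.25 -1;0 0 0 .05 -1 -.25 -1; 0 0 0 .05 -1.3 -.25 -1'
python3 -m handwheel '0 0 0 0 -.5 0 -1;0 0 0 0 -1 0 -1;0 0 0 .1 -1.5 0 -1; 0 0 0 .1 -2 0 -1;0 0 0 .1 -2.4 0 -1'
python3 -m handwheel '0 0 0 0 0 0 -1'; python3 bar.py 4 | grep -v side
```

```text
time_s: 7.48
ee_pos: [0.5499, 0.0521, 0.075]
eef_rot: [[0.046, 0.009, 0.999], [-0.999, -0.002, 0.046], [0.002, -1.0, 0.009]]
force: [0.0, 0.5, -2.9]
gripper_width: 0.0221
time_s: 7.9
ee_pos: [0.5509, 0.0272, 0.075]
eef_rot: [[0.046, 0.009, 0.999], [-0.999, -0.002, 0.046], [0.002, -1.0, 0.009]]
force: [0.3, -0.6, -3.3]
gripper_width: 0.0222
time_s: 7.98
ee_pos: [0.551, 0.0261, 0.0749]
eef_rot: [[0.044, 0.008, 0.999], [-0.999, -0.002, 0.044], [0.003, -1.0, 0.008]]
force: [-0.5, -0.5, -3.9]
gripper_width: 0.0228
7.9833 [0.551  0.0261 0.0749] [[0.04441964014275118, 0.008490554414881713, 0.9989768796400229], [-0.9990097710861315, -0.002149333385876433, 0.044439370387434673], [0.0025244492515665773, -0.9999616446902972, 0.008386674206857974]] [ 0.3481  0.3675 -0.5636  1.8134  0.2319  1.0177 -0.2623] [-0.471  -0.4532 -3.8504] 0.022761680116529376
top 138 ctr [ 0.5488 -0.0152  0.0943] axis [-0.038  -0.999  -0.0214] yaw -92.17682980090169 pitch -1.2262461832035303 ext [-0.0188  0.0167] ztop [0.0943 0.0975]
[(0.83, array([0.5485, 0.0246, 0.0725]))]
wrist 26934 ctr [0.5497 0.0579 0.0943] axis [
[... 606 characters left out ...]
.016   0.0114]
top -0.02 64 z [0.0643 0.0828 0.0908] x [-0.0181  0.0181]
top -0.01 71 z [0.0721 0.0791 0.0908] x [-0.019   0.0195]
top -0.0 69 z [0.068  0.0833 0.0903] x [-0.018   0.0195]
top 0.01 65 z [0.0637 0.0861 0.0911] x [-0.0185  0.0193]
top 0.02 34 z [0.0852 0.0881 0.0911] x [-0.009   0.0098]
top 0.03 36 z [0.0832 0.0883 0.0909] x [-0.0089  0.0097]
top 0.04 37 z [0.0851 0.0878 0.0909] x [-0.0091  0.0105]
top 0.05 39 z [0.0844 0.0872 0.0907] x [-0.0093  0.0115]
top 0.06 39 z [0.0842 0.089  0.0909] x [-0.0093  0.0095]
top 0.07 38 z [0.0838 0.0885 0.0931] x [-0.01    0.0095]
top 0.08 45 z [0.0886 0.0936 0.0973] x [-0.0118  0.011 ]
top 0.09 51 z [0.0878 0.0934 0.0973] x [-0.0111  0.0115]
```

Inserted without contact, with the tip about 80 mm past the ridge. Now I'll lever in stages.

```bash
python3 -m handwheel '-.0 0 0 0 0 -.3 -1;-.03 -.001 0 0 0 -.8 -1;-.06 -.002 0 0 0 -1.2 -1;-.1 -.004 0 0 0 -1.85 -1;-.1 -.004 0 0 0 -1.85 -1'
python3 -m handwheel '0 0 0 0 0 0 -1;0 0 0 0 0 0 -1'
python3 -m handwheel '-.015 0 0 0 0 -.2 -1;-.03 -.001 0 0 0 -.4 -1;-.045 -.002 0 0 0 -.6 -1;-.06 -.003 0 0 -.1 -.8 -1;-.06 -.003 0 0 -.1 -.8 -1'
```

```text
time_s: 8.7
ee_pos: [0.55, 0.0296, 0.0553]
eef_rot: [[0.049, 0.011, 0.999], [-0.993, -0.102, 0.05], [0.103, -0.995, 0.006]]
force: [-0.3, 0.8, -2.5]
gripper_width: 0.0223
time_s: 8.87
ee_pos: [0.5501, 0.03, 0.0554]
eef_rot: [[0.05, 0.011, 0.999], [-0.994, -0.101, 0.051], [0.102, -0.995, 0.006]]
force: [0.1, 0.6, -2.6]
gripper_width: 0.0221
time_s: 9.28
ee_pos: [0.5509, 0.0281, 0.0482]
eef_rot: [[0.048, 0.016, 0.999], [-0.985, -0.163, 0.05], [0.164, -0.986, 0.008]]
force: [-0.2, -4.4, 5.9]
gripper_width: 0.0223
```

```bash
python3 -m handwheel '-.015 0 0 0 0 -.2 -1;-.03 -.001 0 0 0 -.4 -1;-.045 -.002 0 0 -.05 -.6 -1;-.06 -.003 0 0 -.1 -.85 -1;-.06 -.003 0 0 -.1 -.85 -1'
python3 -m handwheel '-.015 0 0 0 0 -.2 -1;-.03 -.001 0 0 0 -.4 -1;-.045 -.002 0 0 -.05 -.6 -1;-.05 -.002 0 0 -.1 -.7 -1;-.05 -.002 0 0 -.1 -.7 -1'
python3 -m handwheel '0 0 0 0 0 0 -1;0 0 0 0 0 0 -1;0 0 0 0 0 0 -1;0 0 0 0 0 0 -1;0 0 0 0 0 0 -1'
cat > chk.py <<'E'
from h import *
import sys
np.set_printoptions(precision=4,suppress=True)
im,d=robot.snapshot('top');save('top'+sys.argv[1],im);P=cloud('top',d)
v,u=np.mgrid[:480,:640];H,S,V=cv2.split(cv2.cvtColor(im,cv2.COLOR_RGB2HSV))
x=(P[...,0]-.555)*.9991+(P[...,1]+.11)*.0419;y=-(P[...,0]-.555)*.0419+(P[...,1]+.11)*.9991
r=(u>285)&(u<410)&(v>120)&(v<280)&((H<8)|(H>172))&(S>120)&(d>0)
print('red n',r.sum(),'x',np.percentile(x[r],[2,50,98]),'y',np.percentile(y[r],[2,50,98]),'z',np.percentile(P[...,2][r],[2,50,98]))
k=(abs(x)<.075)&(y<-.09)&(y>-.23)&(P[...,2]>.125)
A=np.c_[x[k],y[k],np.ones(k.sum())]
print('modtop',k.sum(),'slope',np.linalg.lstsq(A,P[...,2][k],rcond=None)[0],'x',np.percentile(x[k],[1,99]),'y',np.percentile(y[k],[1,99]))
l=(abs(x)<.045)&(abs(x)>.015)&(y<-.06)&(y>-.085)&(P[...,2]>.085);print('lip z',np.median(P[...,2][l]),l.sum())
s=robot.sense();print(s['time_s'],s['ee_pos'],s['force'],s['gripper_width'])
save('tc'+sys.argv[1],cv2.resize(im[100:290,200:430],None,fx=3,fy=3,interpolation=3))
E
python3 chk.py 5
```

```text
time_s: 9.7
ee_pos: [0.5514, 0.0263, 0.0402]
eef_rot: [[0.046, 0.02, 0.999], [-0.973, -0.225, 0.049], [0.225, -0.974, 0.009]]
force: [-0.8, -3.6, 5.2]
gripper_width: 0.0225
time_s: 10.12
ee_pos: [0.5519, 0.0243, 0.034]
eef_rot: [[0.044, 0.022, 0.999], [-0.96, -0.276, 0.048], [0.276, -0.961, 0.009]]
force: [-3.4, -2.6, 8.1]
gripper_width: 0.0221
time_s: 10.53
ee_pos: [0.552, 0.0243, 0.0343]
eef_rot: [[0.043, 0.022, 0.999], [-0.96, -0.276, 0.048], [0.276, -0.961, 0.01]]
force: [-3.3, 0.4, 5.3]
gripper_width: 0.0224
red n 96 x [0.1041 0.1087 0.1185] y [-0.1262 -0.1091 -0.0937] z [0.0145 0.032  0.0391]
modtop 1803 slope [-0.0067  0.0421  0.1425] x [-0.0641  0.0608] y [-0.2229 -0.0946]
lip z 0.11069061459263208 262
10.5833 [0.552  0.0244 0.0343] [-2.6689 -0.4058  5.9643] 0.02206175400556673
```

View pics/tc5.png

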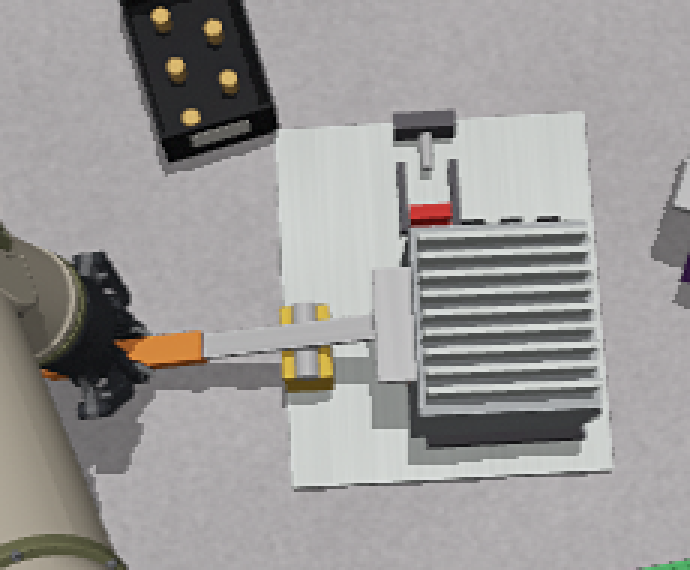

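The top crop shows the lip at (393,325) raised. The red shim has slid in: only its tab at (430,213) still shows next to the module. I'll hold about 1 s more and compare its travel with the first picture.

```bash
python3 -m handwheel '0 0 0 0 0 0 -1;-.01 0 0 0 0 -.15 -1;-.01 0 0 0 0 -.15 -1;-.01 0 0 0 0 -.15 -1;-.01 0 0 0 0 -.15 -1'
python3 -m handwheel '0 0 0 0 0 0 -1;0 0 0 0 0 0 -1;0 0 0 0 0 0 -1;0 0 0 0 0 0 -1;0 0 0 0 0 0 -1'
python3 chk.py 6
python3 - <<'E'
import cv2,numpy as np
for n in ('top0','top4','top5','top6'):
    im=cv2.imread(f'pics/{n}.png');H,S,V=cv2.split(cv2.cvtColor(im,cv2.COLOR_BGR2HSV))
    m=((H<8)|(H>172))&(S>120);m[:120]=0;m[280:]=0;m[:,:320]=0;m[:,:]&=(np.arange(640)<375)
    r=np.where(m);print(n,m.sum(),r[0].min(),r[0].max(),r[1].min(),r[1].max(),np.median(S[m]))
E
```

```text
time_s: 11.0
ee_pos: [0.5521, 0.0239, 0.0331]
eef_rot: [[0.042, 0.023, 0.999], [-0.957, -0.286, 0.047], [0.287, -0.958, 0.009]]
force: [-3.3, -1.1, 7.1]
gripper_width: 0.0223
time_s: 11.42
ee_pos: [0.5522, 0.0239, 0.0332]
eef_rot: [[0.042, 0.023, 0.999], [-0.957, -0.286, 0.047], [0.287, -0.958, 0.01]]
force: [-2.9, 0.7, 5.6]
gripper_width: 0.0224
red n 96 x [0.1043 0.1084 0.1183] y [-0.1264 -0.1093 -0.0939] z [0.013  0.0323 0.0383]
modtop 1829 slope [-0.0014  0.0422  0.1426] x [-0.064   0.0606] y [-0.2228 -0.0946]
lip z 0.1117158107130154 264
11.4667 [0.5522 0.024  0.0332] [-3.1283  0.1046  6.0797] 0.022360308743576064
top0 267 156 175 336 350 187.0
top4 267 156 175 336 350 186.0
top5 95 168 174 337 350 189.0
top6 96 168 174 337 350 188.0
```

The shim is steady at about 30 mm by pixel count. I'll measure its travel sub-pixel before letting the module down.

```bash
python3 - <<'E'
from h import *
def edge(n):
    im=cv2.imread(f'pics/{n}.png').astype(float);p=(im[...,2]-im[...,1])[145:185,339:348].mean(1);return p
a=edge('top0');b=edge('top6');print(a.round(),b.round())
for s in ('top','side'):
    im,d=robot.snapshot(s);P=cloud(s,d);H,S,V=cv2.split(cv2.cvtColor(im,cv2.COLOR_RGB2HSV))
    r=((H<8)|(H>172))&(S>120)&(d>0)&(abs(P[...,0]-.67)<.08)&(abs(P[...,1]+.215)<.05)
    print(s,r.sum(),P[r].min(0) if r.any() else 0,P[r].max(0) if r.any() else 0)
# predicted edge shift for 32mm at height z
M=np.linalg.inv(T('top'));K=robot.camera_model('top')['intrinsics']
for x in (.707,.675,.678):
  q=M@np.array([x,-.214+(x-.707)*.042,.035,1]);print(x,K[1,2]-K[1,1]*q[1]/-q[2])
E
```

```text
[  0.  -1.  -2.  -2.  -2.  -2.  -2.  -2.  -2.  -4. -12. 119. 143. 140.
 141. 128.  57.  57.  96. 113. 141. 139. 139. 139. 139. 139. 139. 139.
 140. 142. 144.  -6.  -6.  -4.  -3.  -2.  -2.  -2.  -2.  -3.] [  1.  -1.  -2.  -2.  -2.  -2.  -2.  -2.  -2.  -2.  -2.  -2.  -3.  -3.
  -4.  -4.  -4.  -3.  -3.  -4.  -4.  -6.  -7. 130. 144. 141. 143. 121.
  58.  76.  28.  -6.  -4.  -4.  -4.  -2.  -2.  -3.  -3.  -3.]
top 96 [ 0.6632935  -0.23268081  0.00941253] [ 0.68231294 -0.1992066   0.04002256]
side 0 0 0
0.707 155.9079945823891
0.675 168.1899696739206
0.678 167.03416469609658
```

The measured shift of 12.0 px against 12.3 px expected for 32 mm means the shim is home within accuracy. I'll let the module down gently.

```bash
python3 -m handwheel '.02 .001 0 0 0 .25 -1;.04 .002 0 0 .1 .5 -1;.06 .003 0 0 .2 .8 -1;.08 .003 0 0 .25 1.05 -1;.1 .004 0 0 .3 1.3 -1'
python3 -m handwheel '.02 .001 0 0 0 .3 -1;.04 .002 0 0 0 .55 -1;.06 .003 0 0 .1 .85 -1;.08 .003 0 0 .1 1.15 -1;.08 .003 0 0 .1 1.15 -1'
python3 -m handwheel '.02 .001 0 0 0 .2 -1;.04 .002 0 0 0 .5 -1;.05 .002 0 0 0 .65 -1;.05 .002 0 0 0 .65 -1'
python3 chk.py 7
```

```text
time_s: 11.98
ee_pos: [0.5522, 0.0267, 0.0463]
eef_rot: [[0.043, 0.019, 0.999], [-0.981, -0.187, 0.046], [0.188, -0.982, 0.01]]
force: [0.4, 1.2, -2.9]
gripper_width: 0.0225
time_s: 12.4
ee_pos: [0.5527, 0.0265, 0.0586]
eef_rot: [[0.042, 0.017, 0.999], [-0.993, -0.107, 0.043], [0.108, -0.994, 0.012]]
force: [-0.2, -0.2, -2.4]
gripper_width: 0.0224
time_s: 12.73
ee_pos: [0.5529, 0.0265, 0.0653]
eef_rot: [[0.041, 0.015, 0.999], [-0.998, -0.057, 0.042], [0.057, -0.998, 0.013]]
force: [-0.1, 2.5, -2.8]
gripper_width: 0.0219
red n 121 x [0.1    0.1068 0.1178] y [-0.1267 -0.109  -0.0938] z [0.0118 0.0299 0.0375]
modtop 1613 slope [0.0207 0.0058 0.1363] x [-0.0678  0.0561] y [-0.2156 -0.0916]
lip z 0.1055337172819657 256
12.7833 [0.5528 0.0265 0.0652] [-0.1823 -0.1883 -2.431 ] 0.021959554093832233
```

The module now rests on the shim and the shim's position hasn't changed. I'll draw the bar out and carry it back to its own spot on the mat.

```bash
python3 -m handwheel '0 0 0 -.05 1 0 -1;0 0 0 -.1 2.2 0 -1;0 0 0 -.15 3.5 0 -1;0 0 0 -.2 5 0 -1;0 0 0 -.25 6.5 .2 -1'
python3 -m handwheel '.01 0 0 -.1 2 .5 -1;.03 .001 0 -.2 4 2 -1;.05 .002 0 -.3 5 4 -1;.057 .002 0 -.3 5 6 -1;.057 .002 0 -.3 5 6 -1'
python3 -m handwheel '0 0 .11 0 1.5 0 -1;0 0 .22 -.3 3 0 -1;0 0 .33 -.4 4.5 0 -1;0 0 .44 -.6 6 0 -1;0 0 .57 -.7 7.5 0 -1'
python3 -m handwheel '0 0 .11 0 1.5 0 -1;0 0 .22 -.3 3 0 -1;0 0 .33 -.4 4.5 0 -1;0 0 .44 -.6 6 0 -1;0 0 .57 -.7 7.5 0 -1'
python3 bar.py 8 | grep -v -e side -e 'top [-0]'
```

```text
time_s: 13.2
ee_pos: [0.5496, 0.0938, 0.0667]
eef_rot: [[0.043, 0.014, 0.999], [-0.997, -0.057, 0.044], [0.058, -0.998, 0.012]]
force: [0.3, -0.3, -3.2]
gripper_width: 0.0222
time_s: 13.62
ee_pos: [0.548, 0.1467, 0.1304]
eef_rot: [[0.046, 0.018, 0.999], [-0.999, 0.001, 0.046], [-0.0, -1.0, 0.018]]
force: [1.5, -0.4, -2.9]
gripper_width: 0.0224
time_s: 14.03
ee_pos: [0.54, 0.2232, 0.1294]
eef_rot: [[0.578, 0.013, 0.816], [-0.816, 0.01, 0.578], [-0.0, -1.0, 0.016]]
force: [0.7, -0.0, -3.0]
gripper_width: 0.0221
time_s: 14.45
ee_pos: [0.532, 0.2995, 0.1282]
eef_rot: [[0.928, 0.005, 0.374], [-0.374, 0.014, 0.927], [-0.001, -1.0, 0.015]]
force: [0.5, -1.0, -2.6]
gripper_width: 0.0225
14.45 [0.532  0.2995 0.1282] [[0.9275004601719498, 0.005237265299368668, 0.37378532265594033], [-0.37382160917121565, 0.01446155644950223, 0.9273878734929095], [-0.0005485412146844872, -0.9998817102223853, 0.015370903203582422]] [ 0.0646  0.5045 -0.8433  1.6026  0.3896  1.1998  0.3327] [ 0.5423 -0.9972 -2.6269] 0.022476567846752997
top 118 ctr [0.5664 0.281  0.1466] axis [ 0.967  -0.2531 -0.0276] yaw -14.668566089461434 pitch -1.5810952156236555 ext [-0.0174  0.0154] ztop [0.1466 0.1505]
[(0.68, array([0.5337, 0.3006, 0.1265]))]
wrist 26977 ctr [0.5021 0.3108 0.1481] axis [ 0.927  -0.3747 -0.0153] yaw -22.00635179955514 pitch -0.8764291677143546 ext [-0.0486  0.0761] ztop [0.1481 0.1494]
[(0.56, array([0.5346, 0.2957, 0.1279]))]
  return _methods._mean(a, axis=axis, dtype=dtype,
  ret = ret.dtype.type(ret / rcount)
```

```bash
python3 -m handwheel '0 0 .11 -.1 1.1 0 -1;0 0 .22 -.3 2.2 0 -1;0 0 .33 -.4 3.4 0 -1;0 0 .44 -.6 4.5 0 -1;0 0 .56 -.7 5.6 0 -1'
python3 -m handwheel '0 0 0 0 0 -2.5 -1;0 0 0 0 0 -5.5 -1;0 0 0 0 0 -8.5 -1;0 0 0 0 0 -10.5 -1;0 0 0 0 0 -11.5 -1'
python3 -m handwheel '0 0 0 0 0 0 -1; 0 0 0 0 0 -.2 -1;0 0 0 0 0 -.4 -1'
```

```text
time_s: 15.17
ee_pos: [0.5263, 0.3529, 0.1285]
eef_rot: [[0.986, -0.002, -0.17], [0.17, 0.014, 0.985], [0.0, -1.0, 0.014]]
force: [0.6, -0.9, -2.6]
gripper_width: 0.0223
time_s: 15.58
ee_pos: [0.5255, 0.3506, 0.0102]
eef_rot: [[0.986, -0.005, -0.167], [0.167, 0.011, 0.986], [-0.003, -1.0, 0.012]]
force: [-0.6, -0.5, -1.6]
gripper_width: 0.0227
time_s: 15.83
ee_pos: [0.5264, 0.3509, 0.0075]
eef_rot: [[0.986, -0.003, -0.166], [0.166, 0.012, 0.986], [-0.001, -1.0, 0.012]]
force: [0.3, -0.3, -3.4]
gripper_width: 0.0221
```

```bash
python3 -m handwheel '0 0 0 0 0 -.1 -1; 0 0 0 0 0 -.2 -1;0 0 0 0 0 -.3 -1;0 0 0 0 0 -.35 -1;0 0 0 0 0 -.35 -1'
python3 -m handwheel '0 0 0 0 0 0 -.2; 0 0 0 0 0 0 0;0 0 0 0 0 0 .5;0 0 0 0 0 0 1;0 0 0 0 0 0 1'
python3 -m handwheel '0 0 0 0 0 0 1; 0 0 0 0 0 0 1;0 0 0 0 0 0 1'
```

```text
time_s: 16.25
ee_pos: [0.5267, 0.3511, 0.0046]
eef_rot: [[0.986, -0.002, -0.166], [0.166, 0.012, 0.986], [-0.0, -1.0, 0.012]]
force: [-1.3, -0.1, 1.1]
gripper_width: 0.0221
time_s: 16.67
ee_pos: [0.5268, 0.3512, 0.0047]
eef_rot: [[0.986, -0.002, -0.166], [0.166, 0.012, 0.986], [-0.0, -1.0, 0.012]]
force: [-0.9, -0.4, 0.1]
gripper_width: 0.077
time_s: 16.92
ee_pos: [0.5268, 0.3512, 0.0047]
eef_rot: [[0.986, -0.002, -0.166], [0.166, 0.012, 0.986], [-0.0, -1.0, 0.012]]
force: [0.6, 0.3, -1.1]
gripper_width: 0.0853
```

Released. I'll retreat straight up and check.

```bash
python3 -m handwheel '0 0 0 0 0 2 1;0 0 0 0 0 5 1;0 0 0 0 0 9 1;0 0 0 0 0 13 1;0 0 0 0 0 17 1'
python3 -m handwheel '0 0 0 -2 0 2 1;0 0 0 -5 0 4 1;0 0 0 -9 0 6 1;0 0 0 -9 0 6 1'
python3 chk.py 9; python3 - <<'E'
from h import *
np.set_printoptions(precision=4,suppress=True)
for c in ('top','side'):
    im,d=robot.snapshot(c);save(c+'9',im);P=cloud(c,d)
    for l in ('pry_bar','wrench'): print(c,l,[(round(r['conf'],2),w(c,r['centre'])) for r in robot.pinpoint(c,l)[:1]])
a=cv2.imread('pics/top0.png').astype(float);b=cv2.imread('pics/top9.png').astype(float)
f=lambda x:(x[...,2]-x[...,1])[150:178,339:348].mean(1).round();print(f(a),f(b))
A=cv2.imread('pics/top9.png');B=cv2.imread('pics/side9.png')
cv2.imwrite('pics/fin.png',np.vstack([cv2.resize(A[70:310,60:540],(600,300)),cv2.resize(B[100:430,80:480],(600,300)) ]))
E
```

```text
time_s: 17.33
ee_pos: [0.5263, 0.351, 0.1764]
eef_rot: [[0.986, -0.003, -0.166], [0.166, 0.012, 0.986], [-0.001, -1.0, 0.012]]
force: [0.5, 1.2, -0.1]
gripper_width: 0.0853
time_s: 17.67
ee_pos: [0.4308, 0.3544, 0.2403]
eef_rot: [[0.985, 0.0, -0.173], [0.173, 0.014, 0.985], [0.003, -1.0, 0.014]]
force: [-0.6, 1.6, 0.7]
gripper_width: 0.0854
red n 121 x [0.1003 0.1069 0.1178] y [-0.1265 -0.1091 -0.0938] z [0.012  0.0298 0.0376]
modtop 1586 slope [0.0252 0.0049 0.1362] x [-0.0679  0.0565] y [-0.2157 -0.0914]
lip z 0.10580426768531093 252
17.7167 [0.4332 0.3531 0.2392] [0.4265 0.7046 0.5072] 0.0856615967661427
top pry_bar [(0.91, array([0.5283, 0.3529, 0.003 ]))]
top wrench [(0.59, array([0.4879, 0.2055, 0.0055]))]
side pry_bar [(0.86, array([0.5268, 0.3541, 0.0015]))]
side wrench [(0.91, array([0.4838, 0.1969, 0.001 ]))]
[ -2.  -2.  -2.  -2.  -4. -12. 119. 143. 140. 141. 128.  57.  57.  96.
 113. 141. 139. 139. 139. 139. 139. 139. 139. 140. 142. 144.  -6.  -6.] [ -2.  -2.  -2.  -2.  -2.  -2.  -2.  -3.  -3.  -3.  -3.  -3.  -4.  -3.
  -4.  -4.  -7.  -0. 138. 143. 141. 143. 108.  56.  73.  99. 147.  -5.]
```

View pics/fin.png

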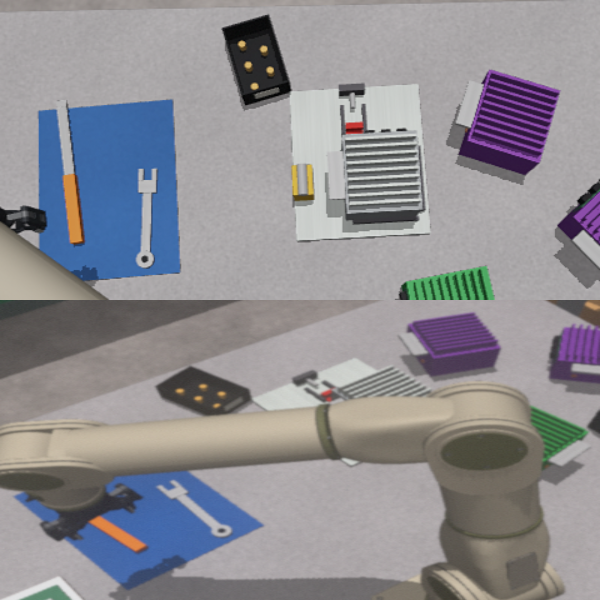

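The final view shows the bar flat on the mat at (70,175) and the wrench undisturbed at (147,215). The grey module sits on its base, with the red shim's tab (353,127) up against its side. The gripper touches nothing.

```bash
python3 -c "
from rig import robot
s=robot.sense();print(s['time_s'],abs(s['joint_vel']).max(),s['force']);print(robot.sign_off())"
```

```text
18.0167 0.005936948979171373 [0.14722102 0.65130851 1.13868523]
the job is handed in; nothing more can be done
None
```

The job is done and handed in at 18 s. I levered the grey module up with the pry bar until the red shim slid in, then let it down onto the shim. I drew the bar out and laid it back flat at its old spot on the mat, more than 0.35 m from the base.

**Last checks:**
- **Shim:** it had moved about 12.0 pixels in the top view, or about 31 mm give or take 1. Fully home (32 mm) would be 12.3 pixels, so I take it as home within what the picture can resolve. It stayed put when the module came down.
- **Module:** it rests on the shim, with the lip about 4 mm above where it started and the top tilted slightly, as expected.
- **Bar:** both cameras put its origin at about (0.527, 0.353), at mat height.
- **Wrench:** it lies where it was, within what the cameras can resolve (about 3–5 mm).
- **Forces:** wrist readings stayed below 10 N wherever I read them. The gripper never went near the module and was touching nothing at the end.

**Disagreements:** the top and wrist cameras differed by about 3 mm on the bar's height before insertion, which was within the clearance. The side camera couldn't see the shim while the bar was levering, so the shim measurement comes from the top camera alone.

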